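# Pottery wheel: re-arm and set speed three

### The job

Set the speed of the trimming wheel with its sliding lever: with a fingertip, push the lever all the way back to its zero stop (the end away from the turntable) so that the controller re-arms, then push it towards the turntable through three clicks, counting them by feel, and leave it resting in the third detent without ever running on into the fourth. Push gently, never gripping the lever, and leave the vase untouched and all the loose things where they are.

Things in the scene. Friction and masses are not known exactly. Their poses are not given: they have to be found in the camera images.
- wheel: Fixed electric trimming wheel, a grey box whose top deck is 70 mm above the table. Origin on the table under the middle of the lever's slot, z up. The deck spans x -100 to 160, y -130 to 440 mm; the turntable (220 mm across, top at 100 mm) is centred at x 30, y 300 mm. Its place and yaw differ each time.
- slot (a point): Middle of the lever's slot, at deck height, axes as the wheel's. The dark slot runs along y in a flat aluminium plate 74 x 156 mm; pairs of dark bars beside it at y = -50, -30, -10, 10, 30, 50 mm mark the zero stop and detents 1 to 5.
- lever (a joint): Travel of the speed lever along the wheel's +y (towards the turntable), m: 0 at the rigid zero stop, detents 1 to 5 at 0.020, 0.040, 0.060, 0.080, 0.100. A spring draws it into the nearest one: 1 to 3 mm past half-way between two it clicks over and runs into the next by itself. Leaving a detent takes about 8 N, falling to 1 N half-way. It starts in or between detents 1 and 2.
- paddle (a point): Centre of the lever's paddle, the part to push: an upright black block 30 mm wide (wheel's x), 14 mm thick (wheel's y, the way it travels), 44 mm high, from 10 to 54 mm above the deck; this point is 32 mm above the deck, 7 mm from the two faces to push. At lever value q it is at x 0, y = q - 0.050 m from the slot's middle.
- vase: Freshly made grey clay vase with horn handles, 165 mm across (204 mm over the horns) and 188 mm high, fixed on the turntable; origin at the centre of its foot, 100 mm above the table. Not to be touched.
- tin: Bystander: small metal jar 48 mm across, 50 mm high, on the deck behind the lever; origin at its underside.
- clay: Bystander: lump of grey clay 54 mm across, 36 mm high, on the deck behind the lever; origin at its underside.
- rib: Bystander: flat wooden rib 45 x 85 x 8 mm, on the deck; origin at its underside.
- stylus: Bystander: dark wooden stylus 10 mm wide, 9 mm high, its handle 90 mm long with a steel blade of 50 mm beyond it at the +y end, on the deck on the robot's side of the lever; origin under the middle of the handle.
- mug: Bystander: unglazed mug 80 mm across, 90 mm high, on the table to the right; origin at its underside.
- bowl: Bystander: bowl 130 mm across, 55 mm high, on the table to the right; origin at its underside.
- batten: Bystander: wooden batten 220 x 35 x 16 mm on the table to the right; origin at its underside.

How it is judged:
On the way, in this order (a step that is already met when the one before it is completed fails the run):
1. the lever is pushed fully back to its zero stop (value of joint lever below 0.004 m), for 0.2 s.
2. the lever rests in the third detent (value of joint lever between 0.055 and 0.065 m), for 0.3 s.
At the end, for the whole second after the job is handed in: The lever rests in the third detent (60 mm from the zero stop, within 5 mm) and every loose thing is within 20 mm of where it stood (all of step 2 and velocity of joint lever between -0.01 and 0.01 m/s and distance of each of tin, clay, rib, stylus, mug, bowl, batten from where it was at the start of the episode below 0.02 m); the robot touches nothing.
It fails at once if the lever ran on past the third detent towards the fourth (value of joint lever above 0.072 m).
It fails at once if the lever was gripped or rammed (over 30 N) (contact force between the fingers and lever above 30 N).
It fails at once if the vase was touched (contact force between any of the fingers, the arm and vase above 1 N).
It fails at once if a loose thing was displaced or lifted by over 20 mm (distance of any of tin, clay, rib, stylus, mug, bowl, batten from where it was at the start of the episode above 0.02 m).
It also fails if it takes over 54 s, if anything falls off the work surface, if the arm or the gripper's body presses on something with over 40 N, if the wrist force passes 120 N, or if a joint passes its speed limit or range.

### The arm

A 7-joint arm with a two-finger parallel gripper is mounted at the origin on the work surface. World frame = base frame: x ahead of the robot, y to its left, z up, the work surface at z = 0. Lengths are in m, angles in rad, forces in N, time in s.
With the tool pointing down it reaches from about 0.4 to 0.75 m from the base axis. Payload 19.5 kg.
Tool frame: the origin (TCP) lies midway between the tips of the shut fingers; the grasp point (between the pads) lies 19 mm behind it; z points along the fingers, y is the direction in which the jaws open and shut (so a half turn about z gives the same grasp; the last joint's range is limited). The gripper opens to 85 mm and grips with 20 to 120 N. Pads are 22 mm wide; open, the fingers measure 114 mm over their backs; the gripper's body (76 mm by 85 mm) begins 54 mm behind the grasp point. The pads swing forward as they close: fully open they stand 13 mm farther back than shut.
Start: joints at [1.269, 0.707, -0.028, 1.485, 0.022, 0.951, -0.075], TCP at [0.148, -0.556, 0.231] pointing down, gripper open.
Joint ranges: [-2.71, 2.71], [-0.32, 2.16], [-1.57, 1.52], [0, 2.45], [-1.46, 4.6], [0, 2.02], [-2.83, 2.83]. Speed limits (rad/s): [1.89, 1.89, 2.57, 2.57, 3.01, 3.01, 3.01].

### API

Orientations are given as a 3x3 rotation matrix whose columns are the frame's x, y, z axes.
In Python, from workcell import env gives the robot as it stands. The module is installed in compiled form; this text tells all that it offers.
- The arm moves only by the tool step_arm, never from a script. Its argument "steps" is a list of rows, each a list of 4 numbers: the shift along the world's x, y, z in m, then the turn about the world's z in rad. In form: [[tx, ty, tz, spin], ...]. A call has 1 to 12 rows; each row is the pose to reach, as a shift and turn from the pose commanded when the call began; what a row does not reach only later rows make up. A row lasts 1/12 s, in which the tool goes at most 41.7 mm and 7.16 degrees, less where a joint would pass 70% of its speed; a pose out of reach is approached as far as the arm can. A call with a gripper value outside its range is refused whole. "grip" is the opening, from -1 (shut) to 1 (fully open), so that 0 is half open, set as the call begins (left out, the last holds). The fingers move at their own pace and stop on an object; "squeeze" is the grip in N (left out, the last holds). Time passes only in rows, so rows that repeat a pose let the fingers close. It gives the time, the measured TCP pose, the force and the opening at its end, in the units of the state.
- env.state(): the state, without advancing time (a new reading comes with each control period).
- env.snapshot(name): name is "scene" or "top"; returns a dict with "color" (384x512x3 uint8, red, green, blue), "mtx" (3x3 intrinsics, pixels), "R" (3x3) and "t" (3): a world point X has camera coordinates R X + t. Camera axes: x right, y down, z forward; pixel columns grow to the right and rows downward; lengths in m; the calibration is good to about 2 mm. A picture is of the moment at which its call begins. There is no depth.
- env.sign_off(): hands the job in, once; it reports no verdict.
The state is a dict: "clock": time; "joints": joint angles; "qvel": joint speeds; "joint_efforts": joint torques, N m; "ee_pos": TCP position; "ee_rot": TCP orientation; "contact_force": force on the tool from outside, world axes, zero at the start; "wrist_torque": the same for the moment, N m; "opening": finger opening in m.
Only numpy, scipy, OpenCV 4.12 (cv2) and the standard library are available. Lean on these libraries where they do the work, as an engineer would, in place of code of your own. Each camera call takes 0.05 s, during which the arm holds its last target. There are 200 camera calls.

## Working session

There is one attempt and no reset: what is moved stays moved. The work goes in short steps, Python scripts to look and compute and a tool call to move; the robot and the scene stay as the last step left them, time stands still between calls to the robot, and variables do not carry over. Pictures are saved under pics/ and viewed, about 8 in all and at most 12, crops included, and the job is handed in when it is done.

Besides the shell and the picture viewer there is one more tool, called after "Emit:" in YAML: its name, and indented under it one key for each argument. step_arm: Moves the arm, as the interface text tells. Its arguments: {"type":"object","properties":{"steps":{"type":"array","items":{"type":"array","items":{"type":"number"}}},"grip":{"type":"number"},"squeeze":{"type":"number"}},"required":["steps"]}

```bash
mkdir -p pics; python3 - <<'E'
from workcell import env
import cv2,numpy as np
s=env.state();print({k:np.round(v,3).tolist() for k,v in s.items()})
for n in("scene","top"):
    d=env.snapshot(n);cv2.imwrite(f"pics/{n}0.png",d["color"][:,:,::-1]);np.savez(f"{n}0.npz",**d)
    print(n,np.round(d["mtx"],1).tolist(),np.round(d["R"],3).tolist(),np.round(d["t"],3).tolist())
E
```

```text
{'clock': 0.0, 'joints': [1.269, 0.707, -0.028, 1.485, 0.022, 0.951, -0.076], 'qvel': [0.001, 0.001, -0.002, 0.0, -0.0, 0.001, 0.001], 'joint_efforts': [-0.0, -88.322, 1.235, -23.616, 0.017, 0.007, 0.0], 'ee_pos': [0.148, -0.555, 0.231], 'ee_rot': [[0.966, 0.257, -0.0], [0.257, -0.966, 0.001], [-0.0, -0.001, -1.0]], 'contact_force': [0.704, 0.032, -0.282], 'wrist_torque': [0.014, 0.014, -0.001], 'opening': 0.086}
scene [[416.0, 0.0, 264.5], [0.0, 416.0, 196.7], [0.0, 0.0, 1.0]] [[-0.796, 0.606, -0.002], [0.417, 0.545, -0.727], [-0.44, -0.579, -0.686]] [0.547, -0.096, 1.281]
top [[362.3, 0.0, 256.6], [0.0, 362.3, 191.0], [0.0, 0.0, 1.0]] [[0.018, -1.0, -0.004], [-0.999, -0.018, -0.047], [0.047, 0.005, -0.999]] [-0.155, 0.59, 0.963]
```

View pics/scene0.png

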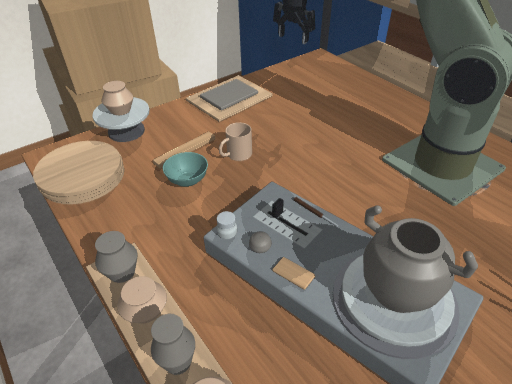

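View pics/top0.png

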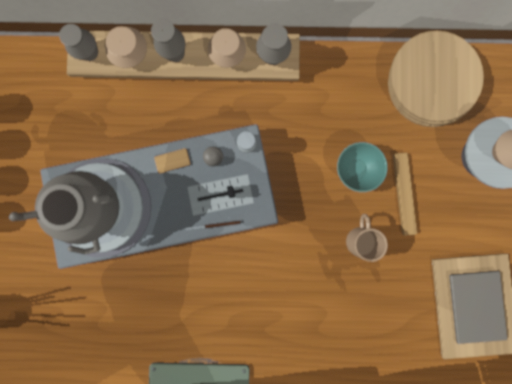

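The scene view shows the lever's plate around (285,220). In the top view the plate is around (228,194), the wheel's +y runs to image left, and the tin, clay and rib are on the far side with the stylus on the robot's side. I'll zoom in on the plate in both views.

```bash
python3 - <<'E'
import cv2,numpy as np
a=cv2.imread("pics/top0.png")[165:235,185:275];b=cv2.imread("pics/scene0.png")[180:260,235:335]
a=cv2.resize(a,(720,560),interpolation=cv2.INTER_CUBIC)
b=cv2.resize(b,(700,560),interpolation=cv2.INTER_CUBIC)
cv2.imwrite("pics/a.png",a);cv2.imwrite("pics/b.png",b)
E
```

```text
(no output)
```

View pics/a.png

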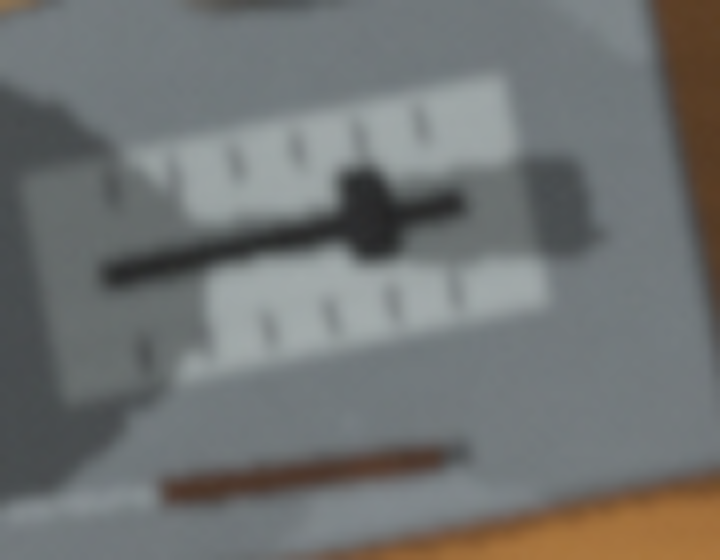

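View pics/b.png

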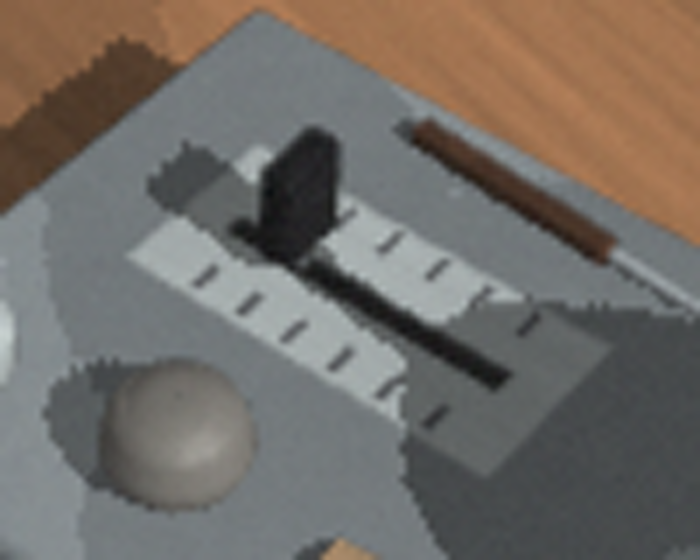

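```bash
cat > h.py <<'E'
import numpy as np
from scipy.optimize import least_squares
def load(n):
    d=np.load(n);return d["mtx"],d["R"],d["t"]
def px(c,s,x0,y0): return (np.array(c,float)+.5)/s-.5+[x0,y0]
def ray(cam,uv,z):
    K,R,t=cam;C=-R.T@t;D=R.T@np.linalg.solve(K,[*uv,1]);return C+D*(z-C[2])/D[2]
def proj(cam,X):
    K,R,t=cam;p=K@(R@X.T+t[:,None]);return (p[:2]/p[2]).T
T,S=load("top0.npz"),load("scene0.npz")
E
python3 - <<'E'
from h import *
tp=px([(22,180),(505,72),(550,305),(65,407)],8,185,165)
sp=px([(490,478),(128,255),(262,145),(612,348)],7,235,180)
Y=[-.05,-.03,-.01,.01,.03,.05]
tl=px([(458,288),(397,300),(333,315),(270,330),(146,355)],8,185,165)
tu=px([(421,125),(360,137),(297,148),(235,163),(173,177),(113,188)],8,185,165)
sl=px([(207,276),(250,303),(293,330),(342,358),(389,388),(437,416)],7,235,180)
# each view on deck plane z
w=lambda p,x:(np.array([np.cos(p[2]),np.sin(p[2])])*x[:,:1]+np.array([-np.sin(p[2]),np.cos(p[2])])*x[:,1:])+p[:2]
cor=np.array([[1,1],[1,-1],[-1,-1],[-1,1]])*[.037,.078]
# far side of slot from robot = +x of wheel
def f(p,cams):
    r=[]
    for c,a in cams:
        X=np.c_[w(p,cor),np.full(4,p[3])]; r.append((proj(c,X)-a).ravel())
    return np.concatenate(r)
for nm,cs in(("both",[(T,tp),(S,sp)]),):
    o=least_squares(f,[.5,-.1,.1,.07],args=(cs,));p=o.x;print(nm,np.round(p,4),np.round(o.fun,1))
for nm,c,a in(("T",T,tp),("S",S,sp)):
    o=least_squares(lambda q:f([*q,.07],[(c,a)]),[.5,-.1,.1]);print(nm,np.round(o.x,4),np.round(o.fun,1))
# bars in wheel frame
ux=np.array([np.cos(p[2]),np.sin(p[2])]);uy=np.array([-ux[1],ux[0]])
for nm,c,a in(("tu",T,tu),("tl",T,tl),("sl",S,sl)):
    g=np.array([ray(c,u,.071)[:2] for u in a])-p[:2];print(nm,np.round(np.c_[g@ux,g@uy]*1e3,1).tolist())
for z,nm,c,a in((.124,"top face",T,px((366,196),8,185,165)),(.124,"scene top",S,px((317,130),7,235,180))):
    g=ray(c,a,z)[:2]-p[:2];print(nm,g@ux,g@uy)
E
```

```text
both [ 0.5788 -0.0529  0.2251  0.0735] [-0.2 -0.3 -0.3  0.5  0.1 -0.   0.2 -0.  -0.3 -0.1 -0.1  0.3 -0.3 -0.
  0.5 -0.1]
T [ 0.579  -0.0526  0.228 ] [-0.  -0.2 -0.4  0.5  0.  -0.2  0.4 -0.1]
S [ 0.5765 -0.0552  0.2223] [-0.4 -0.2  0.1  0.2 -0.1  0.   0.4 -0. ]
tu [[27.4, -49.4], [27.7, -29.6], [28.4, -9.3], [27.7, 10.9], [27.4, 31.0], [27.9, 50.4]]
tl [[-25.7, -50.3], [-25.4, -30.6], [-25.9, -9.8], [-26.4, 10.6], [-26.1, 50.6]]
sl [[24.3, -52.0], [24.7, -32.3], [25.1, -12.9], [24.5, 8.0], [25.1, 28.5], [24.7, 48.4]]
top face 0.005349750170956986 -0.03111979561497648
scene top -0.013952113943689615 -0.03475452621377235
```

The two views agree: the slot's middle is at about (0.578, -0.053), yaw is about 0.225, and the lever is near detent 1. I'll shut the fingers and go above a point 30 mm to the turntable side of the slot's middle.

Emit:
step_arm:
  steps:
    - [0.018,0.022,0,-0.01]
    - [0.035,0.044,0,-0.02]
    - [0.053,0.066,0,-0.03]
    - [0.07,0.088,0,-0.035]
    - [0.088,0.11,0,-0.035]
    - [0.105,0.132,0,-0.035]
    - [0.123,0.154,0,-0.035]
    - [0.14,0.176,0,-0.035]
    - [0.158,0.198,0,-0.035]
    - [0.175,0.22,0,-0.035]
    - [0.193,0.242,0,-0.035]
    - [0.21,0.265,0,-0.035]
  grip: -1
  squeeze: 20

```text
clock: 1.1
ee_pos: [0.3584, -0.2895, 0.2312]
ee_rot: [[0.975, 0.223, -0.0], [0.223, -0.975, 0.0], [-0.0, -0.0, -1.0]]
contact_force: [1.3, -0.5, -0.1]
opening: -0.0001
```

Emit:
step_arm:
  steps:
    - [0.018,0.022,0,0]
    - [0.035,0.044,0,0]
    - [0.053,0.066,0,0]
    - [0.07,0.088,0,0]
    - [0.088,0.11,0,0]
    - [0.105,0.132,0,0]
    - [0.123,0.154,0,0]
    - [0.14,0.176,0,0]
    - [0.158,0.198,0,0]
    - [0.175,0.22,0,0]
    - [0.2,0.246,0,0]
    - [0.213,0.266,0,0]

```text
clock: 2.1
ee_pos: [0.5723, -0.0222, 0.2309]
ee_rot: [[0.975, 0.224, 0.0], [0.224, -0.975, 0.001], [0.0, -0.001, -1.0]]
contact_force: [-0.8, 0.3, 0.0]
opening: 0.0003
```

Emit:
step_arm:
  steps:
    - [0,0,-0.02,0]
    - [0,0,-0.04,0]
    - [0,0,-0.06,0]
    - [0,0,-0.075,0]
    - [0,0,-0.085,0]
    - [0,0,-0.085,0]

```text
clock: 2.6
ee_pos: [0.5699, -0.0246, 0.1445]
ee_rot: [[0.975, 0.223, -0.003], [0.223, -0.975, 0.0], [-0.003, -0.001, -1.0]]
contact_force: [0.1, 0.1, 0.1]
opening: -0.0005
```

```bash
python3 - <<'E'
from workcell import env
import cv2,numpy as np
d=env.snapshot("scene");e=env.snapshot("top")
a=cv2.resize(d["color"][130:260,235:335,::-1],(400,520),interpolation=cv2.INTER_CUBIC)
b=cv2.resize(e["color"][150:250,185:262,::-1],(400,520),interpolation=cv2.INTER_CUBIC)
cv2.imwrite("pics/c.png",np.hstack([a,b]))
E
```

```text
(no output)
```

View pics/c.png

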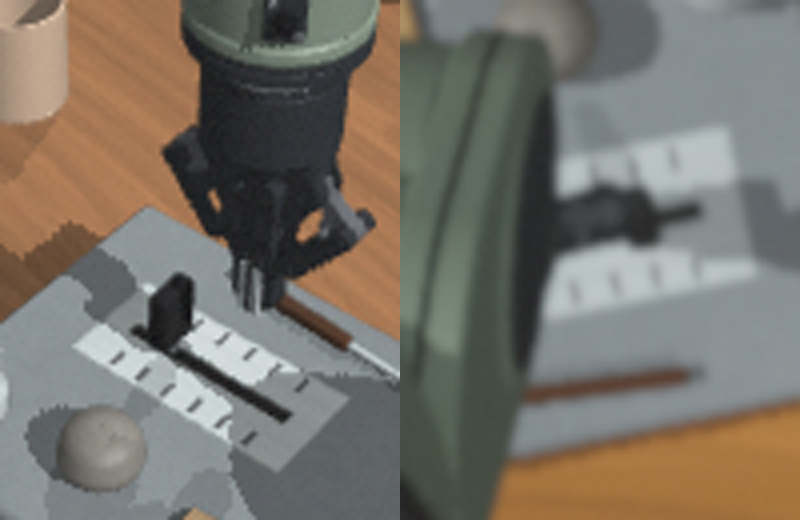

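The fingertip is shut and standing clear on the turntable side, in line with the paddle. Next: lower it, then close in.

Emit:
step_arm:
  steps:
    - [0,0,-0.012,0]
    - [0,0,-0.024,0]
    - [0,0,-0.036,0]
    - [0,0,-0.046,0]
    - [0,0,-0.052,0]
    - [0.001,-0.005,-0.052,0]
    - [0.002,-0.01,-0.052,0]
    - [0.0035,-0.015,-0.052,0]
    - [0.0045,-0.02,-0.052,0]
    - [0.0055,-0.024,-0.052,0]
    - [0.006,-0.027,-0.052,0]

```text
clock: 3.62
ee_pos: [0.5769, -0.0525, 0.0946]
ee_rot: [[0.975, 0.222, 0.0], [0.222, -0.975, -0.0], [0.0, 0.0, -1.0]]
contact_force: [-0.7, -0.1, -0.4]
opening: 0.0004
```

Emit:
step_arm:
  steps:
    - [0.0005,-0.002,0,0]
    - [0.001,-0.004,0,0]
    - [0.0014,-0.006,0,0]
    - [0.0014,-0.006,0,0]

```text
clock: 3.95
ee_pos: [0.5781, -0.058, 0.0943]
ee_rot: [[0.975, 0.223, -0.0], [0.223, -0.975, -0.0], [-0.0, 0.0, -1.0]]
contact_force: [-0.8, -0.0, -0.0]
opening: -0.0003
```

Emit:
step_arm:
  steps:
    - [0.0005,-0.002,0,0]
    - [0.001,-0.004,0,0]
    - [0.001,-0.004,0,0]

```text
clock: 4.2
ee_pos: [0.5791, -0.0616, 0.0942]
ee_rot: [[0.975, 0.223, -0.0], [0.223, -0.975, 0.0], [-0.0, -0.0, -1.0]]
contact_force: [-0.2, 2.3, 0.8]
opening: 0.0
```

Contact is where predicted, which puts the lever at about 0.020. I'll push towards zero in small steps.

Emit:
step_arm:
  steps:
    - [0.0003,-0.0015,0,0]
    - [0.0007,-0.003,0,0]
    - [0.001,-0.0045,0,0]
    - [0.0013,-0.006,0,0]

```text
clock: 4.53
ee_pos: [0.5803, -0.0666, 0.0943]
ee_rot: [[0.975, 0.224, -0.001], [0.224, -0.975, 0.001], [-0.0, -0.002, -1.0]]
contact_force: [-0.7, 4.7, 1.5]
opening: 0.0004
```

Emit:
step_arm:
  steps:
    - [0.0003,-0.0015,0,0]
    - [0.0007,-0.003,0,0]
    - [0.001,-0.0045,0,0]
    - [0.0013,-0.006,0,0]
    - [0.0016,-0.007,0,0]

```text
clock: 4.95
ee_pos: [0.582, -0.0753, 0.0943]
ee_rot: [[0.975, 0.222, -0.0], [0.222, -0.975, -0.0], [-0.0, 0.0, -1.0]]
contact_force: [0.1, -0.5, -0.9]
opening: -0.0001
```

Emit:
step_arm:
  steps:
    - [0.0003,-0.0015,0,0]
    - [0.0006,-0.003,0,0]
    - [0.0006,-0.003,0,0]

```text
clock: 5.2
ee_pos: [0.5826, -0.0782, 0.0943]
ee_rot: [[0.975, 0.222, 0.0], [0.222, -0.975, -0.0], [-0.0, 0.0, -1.0]]
contact_force: [0.4, 0.0, 1.5]
opening: -0.0001
```

Emit:
step_arm:
  steps:
    - [0.0003,-0.0013,0,0]
    - [0.0006,-0.0025,0,0]
    - [0.0006,-0.0025,0,0]

```text
clock: 5.45
ee_pos: [0.5832, -0.0805, 0.0943]
ee_rot: [[0.975, 0.223, -0.0], [0.223, -0.975, -0.0], [-0.0, 0.0, -1.0]]
contact_force: [0.5, 0.2, 0.0]
opening: 0.0002
```

Emit:
step_arm:
  steps:
    - [0.0001,-0.0005,0,0]
    - [0.0002,-0.001,0,0]
    - [0.0002,-0.001,0,0]
    - [0.0002,-0.001,0,0]

```text
clock: 5.78
ee_pos: [0.5834, -0.081, 0.0943]
ee_rot: [[0.975, 0.223, -0.0], [0.223, -0.975, 0.0], [-0.0, -0.0, -1.0]]
contact_force: [-0.1, 1.8, 0.5]
opening: 0.0004
```

Emit:
step_arm:
  steps:
    - [0.0002,-0.0008,0,0]
    - [0.0002,-0.001,0,0]
    - [0.0002,-0.001,0,0]

```text
clock: 6.03
ee_pos: [0.5834, -0.0811, 0.0943]
ee_rot: [[0.975, 0.224, -0.001], [0.224, -0.975, 0.001], [-0.0, -0.002, -1.0]]
contact_force: [-1.9, 7.1, 1.8]
opening: -0.0003
```

Emit:
step_arm:
  steps:
    - [0.0001,-0.0005,0,0]
    - [0.0002,-0.001,0,0]
    - [0.0002,-0.001,0,0]
    - [0.0002,-0.001,0,0]

```text
clock: 6.37
ee_pos: [0.5834, -0.0813, 0.0942]
ee_rot: [[0.975, 0.224, -0.001], [0.224, -0.975, 0.003], [-0.001, -0.003, -1.0]]
contact_force: [-3.8, 11.9, 4.0]
opening: 0.0
```

A rigid stop: 12 N with no further motion, and exactly 20 mm from first contact. The lever is at zero. I'll back off, lift over and come down behind the paddle.

Emit:
step_arm:
  steps:
    - [-0.0015,0.006,0,0]
    - [-0.003,0.013,0,0]
    - [-0.003,0.013,0.02,0]
    - [-0.003,0.013,0.04,0]
    - [-0.003,0.013,0.06,0]
    - [0.001,-0.004,0.065,0]
    - [0.005,-0.022,0.065,0]
    - [0.009,-0.04,0.065,0]
    - [0.012,-0.052,0.065,0]
    - [0.012,-0.053,0.065,0]
    - [0.012,-0.053,0.065,0]

```text
clock: 7.28
ee_pos: [0.5957, -0.1362, 0.159]
ee_rot: [[0.975, 0.222, -0.0], [0.222, -0.975, 0.0], [-0.0, -0.0, -1.0]]
contact_force: [-0.4, 0.1, 0.4]
opening: -0.0003
```

```bash
python3 - <<'E'
from workcell import env
import cv2,numpy as np
d=env.snapshot("scene");e=env.snapshot("top")
a=cv2.resize(d["color"][130:260,215:315,::-1],(400,520),interpolation=cv2.INTER_CUBIC)
b=cv2.resize(e["color"][150:250,195:272,::-1],(400,520),interpolation=cv2.INTER_CUBIC)
cv2.imwrite("pics/d.png",np.hstack([a,b]))
E
```

```text
(no output)
```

View pics/d.png

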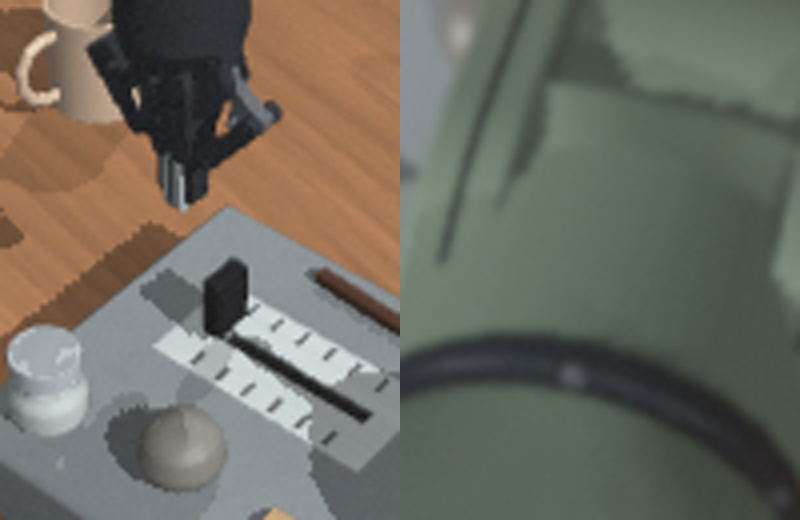

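The paddle is now at the slot's zero end, level with the first pair of bars, and the finger is behind it. Lowering, then approaching by feel.

Emit:
step_arm:
  steps:
    - [0,0,-0.015,0]
    - [0,0,-0.03,0]
    - [0,0,-0.045,0]
    - [0,0,-0.06,0]
    - [0,0,-0.065,0]
    - [-0.001,0.004,-0.065,0]
    - [-0.002,0.008,-0.065,0]
    - [-0.002,0.01,-0.065,0]
    - [-0.002,0.01,-0.065,0]

```text
clock: 8.13
ee_pos: [0.5942, -0.1252, 0.0952]
ee_rot: [[0.975, 0.224, 0.001], [0.224, -0.975, 0.0], [0.001, -0.0, -1.0]]
contact_force: [0.3, -0.3, -0.5]
opening: 0.0002
```

Emit:
step_arm:
  steps:
    - [-0.0003,0.0015,0,0]
    - [-0.0006,0.003,0,0]
    - [-0.0006,0.003,0,0]

```text
clock: 8.38
ee_pos: [0.5933, -0.1229, 0.0945]
ee_rot: [[0.975, 0.223, 0.0], [0.223, -0.975, 0.0], [0.0, -0.0, -1.0]]
contact_force: [-0.3, -0.4, 0.6]
opening: 0.0003
```

Emit:
step_arm:
  steps:
    - [-0.0003,0.001,0,0]
    - [-0.0005,0.002,0,0]
    - [-0.0005,0.002,0,0]

```text
clock: 8.63
ee_pos: [0.5927, -0.1215, 0.0943]
ee_rot: [[0.975, 0.223, 0.0], [0.223, -0.975, -0.0], [0.0, 0.0, -1.0]]
contact_force: [0.5, -2.1, -0.1]
opening: -0.0001
```

Emit:
step_arm:
  steps:
    - [-0.0003,0.0015,0,0]
    - [-0.0007,0.003,0,0]
    - [-0.001,0.0045,0,0]
    - [-0.0014,0.006,0,0]
    - [-0.0014,0.006,0,0]

```text
clock: 9.05
ee_pos: [0.5913, -0.1153, 0.0943]
ee_rot: [[0.975, 0.223, 0.0], [0.223, -0.975, -0.0], [0.0, 0.0, -1.0]]
contact_force: [0.8, -0.5, 1.3]
opening: 0.0001
```

Emit:
step_arm:
  steps:
    - [-0.0003,0.0015,0,0]
    - [-0.0007,0.003,0,0]
    - [-0.0007,0.003,0,0]

```text
clock: 9.3
ee_pos: [0.5905, -0.1116, 0.0942]
ee_rot: [[0.975, 0.223, -0.0], [0.223, -0.975, 0.001], [-0.0, -0.001, -1.0]]
contact_force: [-0.1, 0.7, -0.8]
opening: -0.0002
```

Emit:
step_arm:
  steps:
    - [-0.0003,0.0015,0,0]
    - [-0.0007,0.003,0,0]
    - [-0.0007,0.003,0,0]

```text
clock: 9.55
ee_pos: [0.5898, -0.1085, 0.0942]
ee_rot: [[0.975, 0.223, -0.0], [0.223, -0.975, 0.001], [-0.0, -0.001, -1.0]]
contact_force: [0.7, 0.1, -0.5]
opening: -0.0001
```

Emit:
step_arm:
  steps:
    - [-0.0003,0.0015,0,0]
    - [-0.0007,0.003,0,0]
    - [-0.0007,0.003,0,0]

```text
clock: 9.8
ee_pos: [0.5892, -0.1057, 0.0942]
ee_rot: [[0.975, 0.223, -0.0], [0.223, -0.975, 0.0], [0.0, -0.0, -1.0]]
contact_force: [0.8, 0.3, -1.1]
opening: 0.0001
```

Emit:
step_arm:
  steps:
    - [-0.0003,0.001,0,0]
    - [-0.0005,0.002,0,0]
    - [-0.0005,0.002,0,0]

```text
clock: 10.05
ee_pos: [0.5887, -0.1039, 0.0943]
ee_rot: [[0.975, 0.223, -0.0], [0.223, -0.975, 0.0], [0.0, -0.0, -1.0]]
contact_force: [0.3, -0.6, -0.1]
opening: 0.0003
```

Emit:
step_arm:
  steps:
    - [-0.0003,0.001,0,0]
    - [-0.0005,0.002,0,0]
    - [-0.0005,0.002,0,0]

```text
clock: 10.3
ee_pos: [0.5882, -0.1021, 0.0943]
ee_rot: [[0.975, 0.223, 0.0], [0.223, -0.975, -0.0], [0.0, 0.0, -1.0]]
contact_force: [0.5, -1.2, -1.5]
opening: 0.0004
```

Click 1: the lever ran ahead and the finger met it again 20 mm on. Now the second click.

Emit:
step_arm:
  steps:
    - [-0.0003,0.0015,0,0]
    - [-0.0007,0.003,0,0]
    - [-0.0009,0.004,0,0]
    - [-0.0009,0.004,0,0]

```text
clock: 10.63
ee_pos: [0.5875, -0.0993, 0.0943]
ee_rot: [[0.975, 0.222, 0.001], [0.222, -0.975, -0.002], [0.0, 0.002, -1.0]]
contact_force: [0.7, -4.7, -1.8]
opening: -0.0001
```

Emit:
step_arm:
  steps:
    - [-0.0003,0.0015,0,0]
    - [-0.0007,0.003,0,0]
    - [-0.0009,0.004,0,0]
    - [-0.0009,0.004,0,0]

```text
clock: 10.97
ee_pos: [0.5863, -0.094, 0.0943]
ee_rot: [[0.975, 0.223, -0.0], [0.223, -0.975, 0.0], [-0.0, -0.0, -1.0]]
contact_force: [0.5, 0.7, 0.5]
opening: -0.0001
```

Emit:
step_arm:
  steps:
    - [-0.0003,0.0015,0,0]
    - [-0.0007,0.003,0,0]
    - [-0.0009,0.004,0,0]
    - [-0.0009,0.004,0,0]

```text
clock: 11.3
ee_pos: [0.5855, -0.0895, 0.0942]
ee_rot: [[0.975, 0.223, -0.0], [0.223, -0.975, 0.001], [-0.0, -0.001, -1.0]]
contact_force: [0.1, -0.3, 0.4]
opening: -0.0004
```

Emit:
step_arm:
  steps:
    - [-0.0003,0.0015,0,0]
    - [-0.0007,0.003,0,0]
    - [-0.0007,0.003,0,0]

```text
clock: 11.55
ee_pos: [0.5847, -0.0867, 0.0942]
ee_rot: [[0.975, 0.223, -0.0], [0.223, -0.975, 0.0], [-0.0, -0.0, -1.0]]
contact_force: [0.3, 0.5, -0.4]
opening: 0.0001
```

Emit:
step_arm:
  steps:
    - [-0.0003,0.0015,0,0]
    - [-0.0007,0.003,0,0]
    - [-0.0007,0.003,0,0]

```text
clock: 11.8
ee_pos: [0.5841, -0.0838, 0.0943]
ee_rot: [[0.975, 0.223, -0.0], [0.223, -0.975, 0.0], [-0.0, -0.0, -1.0]]
contact_force: [-0.5, -0.3, 0.2]
opening: 0.0002
```

Emit:
step_arm:
  steps:
    - [-0.0002,0.001,0,0]
    - [-0.0005,0.002,0,0]
    - [-0.0005,0.002,0,0]

```text
clock: 12.05
ee_pos: [0.5837, -0.0824, 0.0943]
ee_rot: [[0.975, 0.223, 0.0], [0.223, -0.975, -0.0], [0.0, 0.0, -1.0]]
contact_force: [1.8, -2.7, -1.1]
opening: 0.0
```

Emit:
step_arm:
  steps:
    - [-0.0002,0.001,0,0]
    - [-0.0002,0.001,0,0]

```text
clock: 12.22
ee_pos: [0.5836, -0.082, 0.0943]
ee_rot: [[0.975, 0.222, 0.001], [0.222, -0.975, -0.001], [0.0, 0.001, -1.0]]
contact_force: [2.3, -6.1, -0.5]
opening: -0.0003
```

Click 2: the finger met the lever again at +40 mm. The third click goes more slowly, stopping well short of the 60 mm contact position.

Emit:
step_arm:
  steps:
    - [-0.0002,0.001,0,0]
    - [-0.0005,0.002,0,0]
    - [-0.0007,0.003,0,0]
    - [-0.0007,0.003,0,0]

```text
clock: 12.55
ee_pos: [0.5829, -0.079, 0.0943]
ee_rot: [[0.975, 0.222, 0.001], [0.222, -0.975, -0.001], [0.0, 0.001, -1.0]]
contact_force: [0.5, -2.4, -0.0]
opening: -0.0001
```

Emit:
step_arm:
  steps:
    - [-0.0002,0.001,0,0]
    - [-0.0005,0.002,0,0]
    - [-0.0007,0.003,0,0]
    - [-0.0007,0.003,0,0]

```text
clock: 12.88
ee_pos: [0.582, -0.0748, 0.0943]
ee_rot: [[0.975, 0.223, -0.0], [0.223, -0.975, 0.0], [-0.0, -0.0, -1.0]]
contact_force: [0.3, -0.1, 0.1]
opening: -0.0001
```

Emit:
step_arm:
  steps:
    - [-0.0002,0.001,0,0]
    - [-0.0005,0.002,0,0]
    - [-0.0007,0.003,0,0]
    - [-0.0007,0.003,0,0]

```text
clock: 13.22
ee_pos: [0.5812, -0.0716, 0.0942]
ee_rot: [[0.975, 0.223, -0.0], [0.223, -0.975, 0.001], [-0.0, -0.001, -1.0]]
contact_force: [-0.3, -0.2, 0.3]
opening: -0.0001
```

Emit:
step_arm:
  steps:
    - [-0.0002,0.001,0,0]
    - [-0.0005,0.002,0,0]
    - [-0.0007,0.003,0,0]
    - [-0.0007,0.003,0,0]
    - [-0.0007,0.003,0,0]

```text
clock: 13.63
ee_pos: [0.5806, -0.0691, 0.0943]
ee_rot: [[0.975, 0.223, -0.0], [0.223, -0.975, 0.0], [-0.0, -0.0, -1.0]]
contact_force: [0.3, -1.4, -0.1]
opening: -0.0002
```

```bash
python3 - <<'E'
from workcell import env
import cv2,numpy as np
d=env.snapshot("scene")
cv2.imwrite("pics/e.png",cv2.resize(d["color"][170:260,235:335,::-1],(660,594),interpolation=cv2.INTER_CUBIC))
E
```

```text
(no output)
```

View pics/e.png

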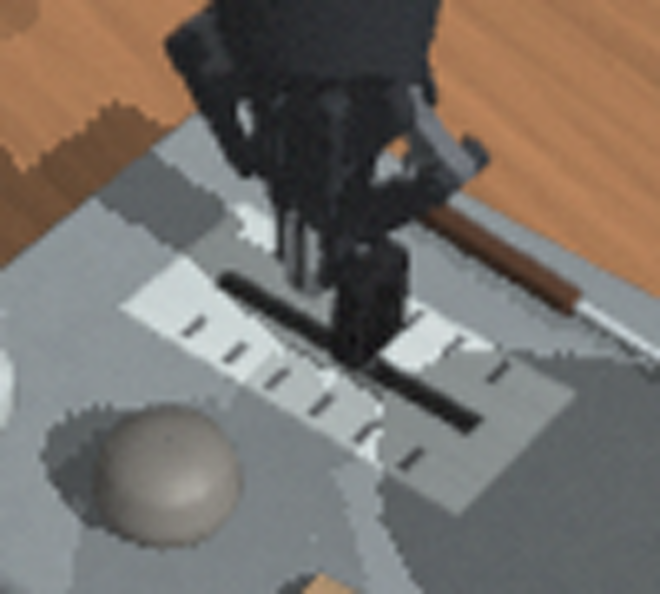

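No clear force yet, but the paddle appears to stand near the fourth pair of bars (detent 3), ahead of the finger. I'll back off, lift and check with a clear view.

Emit:
step_arm:
  steps:
    - [0.001,-0.005,0,0]
    - [0.0025,-0.011,0,0]
    - [0.0035,-0.016,0,0]
    - [0.0035,-0.016,0.02,0]
    - [0.0035,-0.016,0.04,0]
    - [0.0035,-0.016,0.07,0]
    - [0.0035,-0.03,0.1,0]
    - [0.0035,-0.06,0.12,0]
    - [-0.01,-0.09,0.12,0]
    - [-0.03,-0.12,0.12,0]
    - [-0.05,-0.15,0.12,0]
    - [-0.07,-0.18,0.12,0]

```text
clock: 14.68
ee_pos: [0.5093, -0.2511, 0.2144]
ee_rot: [[0.975, 0.222, 0.0], [0.222, -0.975, -0.0], [0.0, 0.0, -1.0]]
contact_force: [0.2, -1.4, 0.1]
opening: 0.0
```

Emit:
step_arm:
  steps:
    - [-0.02,-0.03,0,0]
    - [-0.04,-0.05,0,0]
    - [-0.06,-0.07,0,0]
    - [-0.08,-0.09,0,0]
    - [-0.1,-0.11,0,0]
    - [-0.12,-0.13,0,0]
    - [-0.12,-0.13,0,0]

```text
clock: 15.27
ee_pos: [0.386, -0.3838, 0.2145]
ee_rot: [[0.976, 0.216, -0.002], [0.216, -0.976, -0.002], [-0.003, 0.002, -1.0]]
contact_force: [-1.0, -1.3, 0.4]
opening: 0.0003
```

```bash
python3 - <<'E'
from workcell import env
import cv2,numpy as np
from h import *
d=env.snapshot("scene");e=env.snapshot("top")
a=cv2.resize(d["color"][180:260,240:330,::-1],(450,400),interpolation=cv2.INTER_CUBIC)
b=cv2.resize(e["color"][165:235,195:265,::-1],(400,400),interpolation=cv2.INTER_CUBIC)
p=np.array([.578,-.053]);uy=np.array([-.223,.975]);ux=np.array([.975,.223])
def box(q):
    return np.array([[*(p+sx*.015*ux+(q-.05+sy*.007)*uy),z] for z in(.080,.124) for sx in(-1,1) for sy in(-1,1)])
for n,im,c,o,s in(("S",a,S,(240,180),5),("T",b,T,(195,165),400/70)):
    for q,col in((.04,(0,0,255)),(.06,(0,255,0)),(.08,(255,0,0))):
        for u in proj(c,box(q)[4:]): cv2.circle(im,tuple(int(v) for v in (u+.5-o)*s),2,col,-1)
cv2.imwrite("pics/f.png",np.hstack([a,b]))
for n,i in(("scene",d),("top",e)):
    o=np.load(n+"0.npz")["color"];cv2.imwrite(f"pics/{n}1.png",i["color"][:,:,::-1])
    m=(np.abs(o.astype(int)-i["color"]).sum(2)>60).astype(np.uint8)
    k,_,st,_=cv2.connectedComponentsWithStats(m);print(n,[s.tolist() for s in st[1:] if s[4]>12])
E
```

```text
scene [[250, 0, 44, 37, 849], [408, 0, 23, 12, 89], [436, 0, 76, 135, 4600], [466, 0, 40, 52, 313], [477, 0, 35, 51, 297], [310, 18, 5, 12, 25], [303, 30, 5, 14, 27], [253, 34, 6, 9, 25], [249, 43, 16, 24, 98], [217, 56, 106, 63, 1775], [133, 65, 91, 54, 1628], [434, 64, 5, 12, 26], [200, 94, 7, 5, 16], [337, 96, 71, 34, 179], [318, 119, 58, 30, 204], [241, 182, 108, 81, 3431], [202, 204, 4, 10, 13], [217, 212, 18, 12, 152], [334, 254, 30, 46, 450], [295, 273, 19, 12, 75]]
top [[247, 146, 8, 6, 21], [222, 176, 41, 29, 600], [216, 180, 5, 8, 19], [185, 184, 40, 36, 612], [210, 188, 9, 7, 47], [212, 196, 19, 6, 63], [226, 202, 16, 6, 33], [133, 206, 8, 10, 25], [130, 214, 11, 23, 92], [433, 242, 79, 33, 1370], [348, 277, 164, 107, 13001], [269, 361, 89, 15, 471]]
```

View pics/f.png

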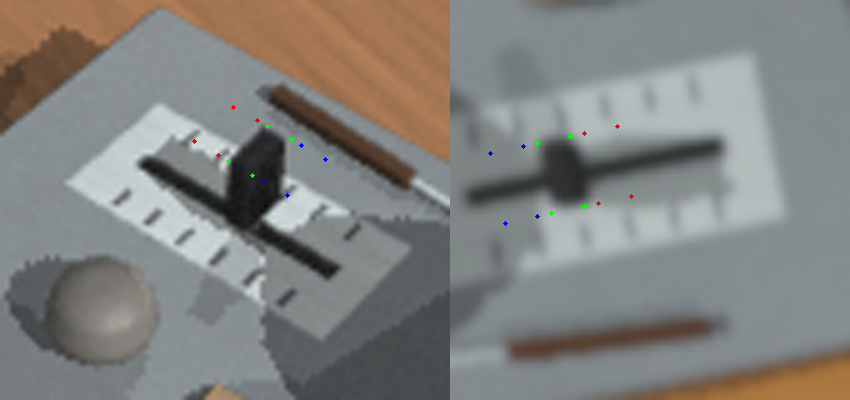

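Both views put the paddle on the projected q = 0.060 corners (green), at the fourth pair of bars. The stylus and clay haven't moved, and the robot is clear. Handing in.

```bash
python3 -c "
from workcell import env
env.sign_off();print(env.state()['clock'],env.state()['contact_force'])"
```

```text
the job is handed in; nothing more can be done
the job is handed in; nothing more can be done
```

The lever is resting in the third detent, and I handed the job in at about 15 s of the 54 s allowed.

- **To zero:** I pushed the lever back with the shut fingertip. It met a rigid stop 20 mm from first contact, holding about 12 N with no further motion.
- **To detent 3:** I lifted over the paddle and pushed it forward from behind. The finger met the lever again at +20 mm and +40 mm after the first two clicks. For the third I stopped the finger at about 54 mm, leaving the lever to spring into the detent on its own.
- **Forces:** The highest reading at the end of any move was about 12 N against the limit of 30 N. Forces within a move were not recorded.

**Last checks:** With the arm clear, the paddle lined up with the predicted 60 mm position in both camera views, at the fourth pair of bars. I did not feel the third click directly, because there was no clear force reading, so detent 3 rests on these images.

The stylus and clay looked unmoved in the last picture, and nothing touched the vase as far as I could see. An image comparison with the start showed differences in many places, which I put down to the arm and its shadow. I did not measure the tin, rib, mug, bowl or batten individually, but the finger never went near them.

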